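Slide the reference tile along the rail into the reader's corner pocket

TASK

Load the optical reader with its rectangular white reference tile: without gripping or lifting it, push the tile with the fingertips square against the long rail of the stage, then slide it along the rail, keeping it against the rail all the way, until it sits fully home in the corner pocket against the end stop. Push gently, as the ceramic chips, leave the round white disc, the bottles and everything else where they are, and take the hand clear.

Things in the scene. Friction and masses are not known exactly. Their poses are not given: they have to be found in the camera images.
- stage: Fixed bench reader, differently placed and turned each time. Origin at table level; x points across the flat dark grey stage to the rail, y along the rail to the pocket, z up. The stage is a plate, top at z = 10 mm, x = -90 to 90, y = -170 to 132 mm. The white reader body, 58 mm high, stands at its +y end: y = 133 to 233, x = -90 to 90 mm.
- rail (a point): Mid-length of the inner upper edge of the aluminium rail (stage x = 78, y = -19, z = 22 mm; axes as the stage's). The rail is straight, 12 mm wide, 12 mm high above the stage top, and runs along the whole +x edge of the stage, y = -170 to 132 mm, its inner face at x = 78 mm.
- pocket (a point): Where the centre of the tile's underside is when the tile is home in the corner pocket, on the stage top (stage x = 58, y = 95, z = 10 mm; axes as the stage's). The pocket is bounded by the rail (face 20 mm to +x of here), a 12 mm high end stop (face 25 mm to +y) and a lip (face 24 mm to -x); open to -y, 44 mm wide, 35 mm deep. A dark round window lies in its floor.
- lip (a point): Upper inner corner of the pocket's lip at its mouth (stage x = 34, y = 85, z = 19 mm; axes as the stage's). The lip is 8 mm thick, 9 mm high and runs 35 mm to +y, up to the end stop; a flared piece of the same height goes on from it about 15 mm to -y, leaning some 10 mm away from the rail, to guide the tile in.
- tile: Loose rectangular white ceramic tile, 40 mm (its x) by 50 mm (its y) and 12 mm high, about 60 g. Origin at the centre of its underside, z up. It lies flat on the half of the stage away from the rail, near the -y end, turned up to 0.35 rad from the stage's axes; its 50 mm side is to lie along the rail. It slides with ordinary dry friction.
- disc: Loose round white ceramic disc, 36 mm across, 12 mm high, lying flat on the same half of the stage beside the tile (on either side of it along y). Not to be moved. Origin at the centre of its underside.
- dropper: Small amber dropper bottle, 28 mm across, 73 mm high, standing on the stage on the near side of the pocket. Not to be moved. Origin at the centre of its underside.
- bottle: Amber dropper bottle, 34 mm across, 78 mm high, standing on the table beyond the rail. Not to be moved. Origin at the centre of its underside.
- loupe: Black loupe, 40 mm across, 36 mm high, standing on the table beyond the rail. Not to be moved. Origin at the centre of its underside.
- spatula: Slim steel spatula, 160 mm long, 13 mm wide, 5 mm high, lying on the table off the -y end of the stage. Not to be moved. Origin on its underside near mid-length, x along it.
- marker: Marker pen, 120 mm long, 15 mm thick, lying on the table beyond the rail. Not to be moved. Origin at the centre of its underside, x along it.
Not all that is in view belongs to the job. What is shaped like the tile but green or purple is not meant.

How it is judged:
By the outcome, as a careful person would: the job done as asked, in the order asked, and still so for the second after the job is handed in, with the robot touching nothing.
It also fails if it takes over 51 s, if anything falls off the work surface, if the arm or the gripper's body presses on something with over 40 N, if the wrist force passes 120 N, or if a joint passes its speed limit or range.

ROBOT

A 6-joint arm with a two-finger parallel gripper is mounted at the origin on the work surface. World frame = base frame: x ahead of the robot, y to its left, z up, the work surface at z = 0. Lengths are in m, angles in rad, forces in N, time in s.
With the tool pointing down it reaches from about 0.35 to 0.775 m from the base axis. Payload 7.3 kg.
Tool frame: the origin (TCP) lies midway between the tips of the shut fingers; the grasp point (between the pads) lies 19 mm behind it (robot.tcp_to_grasp is the distance from the TCP to the grasp point, in m); x points along the fingers, z is the direction in which the jaws open and shut, and the axes are right-handed (so a half turn about x gives the same grasp; the last joint's range is limited). The gripper opens to 92 mm and grips with 3 to 60 N. Pads are 19 mm wide; open, the fingers measure 130 mm over their backs; the gripper's body (75 mm by 190 mm) begins 47 mm behind the grasp point.
Start: joints at [-1.492, 0.342, 1.524, -0, 1.275, -0.146], TCP at [0.117, -0.512, 0.227] pointing down, gripper open.
Joint ranges: [-2.53, 2.53], [-0.77, 2.02], [0.04, 2.7], [-1, 4.14], [0.28, 2.66], [-3.11, 3.11]. Speed limits (rad/s): [2.57, 2.57, 3.14, 3.14, 3.14, 3.14].

INTERFACE

Orientations are given as [roll, pitch, yaw] about the fixed x, y, z axes, in that order (R = Rz(yaw) Ry(pitch) Rx(roll)).
In Python, from cell import robot gives the robot as it stands.
- The arm moves only by the tool move_arm, never from a script. Its argument "deltas" is a list of rows, each an object with "dp": the shift along the tool's x, y, z in m, a list of three; "turn": the turn, a rotation vector about the tool's x, y, z in degrees, a list of three. A call has 1 to 10 rows; each row is the pose to reach, as a shift and turn from the pose commanded when the call began, along the tool's axes at that moment; what a row does not reach only later rows make up. A row lasts 1/10 s, in which the tool goes at most 50 mm and 8.59 degrees, less where a joint would pass 70% of its speed; a pose out of reach is approached as far as the arm can. A call with a gripper value outside its range is refused whole. "hand" is the finger opening in m, from 0 to 0.0918, set as the call begins (left out, the last holds). The fingers move at their own pace and stop on an object; "squeeze" is the grip in N (left out, the last holds). Time passes only in rows, so rows that repeat a pose let the fingers close. It gives the time, the measured TCP pose, the force and the opening at its end, in the units of the state.
- robot.observe(): the state, without advancing time (a new reading comes with each control period).
- robot.read_camera(name): name is "scene" or "top"; returns (picture, depth): 420x560x3 uint8, red, green, blue; 420x560 float32, m along the optical axis (not along the pixel's ray), 0 where there is no reading.
- robot.camera_info(name): a dict with "fx", "fy", "cx", "cy" (pixels), "k1" (the pictures are not rectified: a ray, as slopes to the right and down, at radius r is drawn at 1 + k1 r^2 times it, then the intrinsics apply), "R" (3x3) and "t" (3): a world point X has camera coordinates R X + t. Camera axes: x right, y down, z forward; pixel columns grow to the right and rows downward; lengths in m; the calibration is good to about 2 mm. A picture is of the moment at which its call begins. camera_info takes no time and is no camera call.
- robot.hand_in(): hands the job in, once; it reports no verdict.
The state is a dict: "time": time; "qpos": joint angles; "qvel": joint speeds; "joint_efforts": joint torques, N m; "tool_pos": TCP position; "tool_rot": TCP orientation; "contact_force": force on the tool from outside, world axes, zero at the start; "torque": the same for the moment, N m; "opening": finger opening in m.
Only numpy, scipy, OpenCV 4.12 (cv2) and the standard library are available. Lean on these libraries where they do the work, as an engineer would, in place of code of your own. Each camera call takes 0.05 s, during which the arm holds its last target.

## Working session

There is one attempt and no reset: what is moved stays moved. The work goes in short steps, Python scripts to look and compute and a tool call to move; the robot and the scene stay as the last step left them, time stands still between calls to the robot, and variables do not carry over. Pictures are saved under pics/ and viewed, and the job is handed in when it is done.

Besides the shell and the picture viewer there is one more tool, called after "Request:" as a command line: name --argument value ..., lists and objects as JSON in quotes. move_arm: Moves the arm, as the interface text tells. Its arguments: {"type":"object","properties":{"deltas":{"type":"array"},"hand":{"type":"number"},"squeeze":{"type":"number"}},"required":["deltas"]}

```bash
mkdir -p pics; ls
python3 - <<'E'
from cell import robot
import cv2,numpy as np
for n in("scene","top"):
    p,d=robot.read_camera(n); np.savez(f"{n}0.npz",p=p,d=d)
    cv2.imwrite(f"pics/{n}0.png",cv2.cvtColor(p,cv2.COLOR_RGB2BGR))
    i=robot.camera_info(n); print(n,i)
print(robot.observe())
E
```

```text
pics
scene {'fx': 460.76961298212245, 'fy': 460.76961298212245, 'cx': 281.7846269805072, 'cy': 209.84704357994477, 'k1': -0.020736448102789854, 'R': array([[-0.89973639,  0.43601902,  0.01902217],
       [ 0.26831468,  0.58699788, -0.76383291],
       [-0.34421165, -0.68214434, -0.64513366]]), 't': array([ 0.50173664, -0.09474203,  1.01232908])}
top {'fx': 528.185756789424, 'fy': 528.185756789424, 'cx': 276.09124337886516, 'cy': 206.92272983737328, 'k1': -0.032039440420787525, 'R': array([[-0.00154963, -0.99985368, -0.01703565],
       [-0.99502094,  0.00323937, -0.09961344],
       [ 0.09965405,  0.01679646, -0.99488037]]), 't': array([-0.00165104,  0.5429479 ,  1.07867457])}
{'time': 0.1, 'qpos': array([-1.49197625e+00,  3.42649899e-01,  1.52490307e+00, -2.08191083e-05,
        1.27540457e+00, -1.46002680e-01]), 'qvel': array([-0.00140462, -0.00073734, -0.00326835, -0.00015631,  0.00047906,
       -0.00128553]), 'joint_efforts': array([ 1.50354601e-03, -4.32006204e+01, -2.44693494e+01,  7.19639333e-02,
        5.26201911e-02, -4.28457508e-05]), 'tool_pos': array([ 0.11702579, -0.51142453,  0.22612253]), 'tool_rot': array([3.01017564, 1.5694313 , 1.66420815]), 'contact_force': array([ 1.00919012, -0.44895753, -0.80134767]), 'torque': array([0.01419828, 0.01451155, 0.02112037]), 'opening': 0.0918075998414491}
```

View pics/scene0.png

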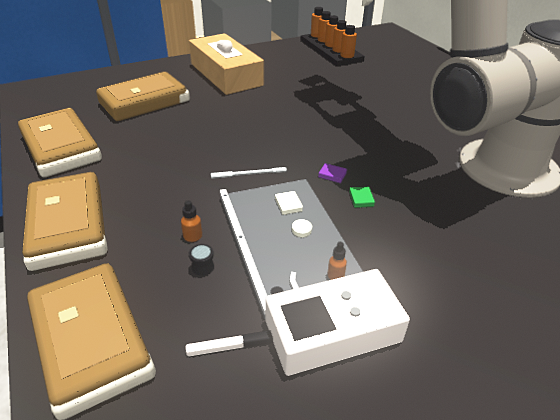

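View pics/top0.png

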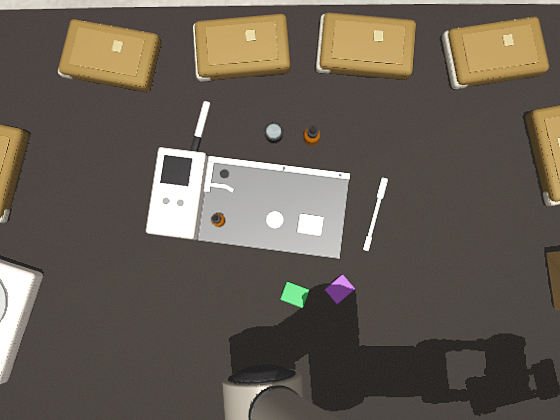

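The top view shows the white tile at (310,225), the disc at (275,220), and the dropper at (218,219). The rail runs along the top edge from (208,160) to (350,176), the pocket is near (223,175), and the reader body is at the left. Next I'll measure these.

```bash
cat > h.py <<'E'
import numpy as np,cv2
from cell import robot
def rays(n,uv):
    i=robot.camera_info(n); K=np.array([[i['fx'],0,i['cx']],[0,i['fy'],i['cy']],[0,0,1]])
    uv=np.asarray(uv,float).reshape(-1,1,2)
    s=cv2.undistortPoints(uv,K,np.array([i['k1'],0,0,0])).reshape(-1,2)
    d=np.c_[s,np.ones(len(s))]@i['R']; c=-i['R'].T@i['t']
    return c,d
def onz(n,uv,z):
    c,d=rays(n,uv); return (c+d*((z-c[2])/d[:,2])[:,None])[:,:2]
def proj(n,X):
    i=robot.camera_info(n); K=np.array([[i['fx'],0,i['cx']],[0,i['fy'],i['cy']],[0,0,1]])
    return cv2.projectPoints(np.asarray(X,float).reshape(-1,1,3),cv2.Rodrigues(i['R'])[0],i['t'],K,np.array([i['k1'],0,0,0]))[0].reshape(-1,2)
E
python3 - <<'E'
from h import *
p=np.load('top0.npz')['p']
c=p[140:265,140:360]
cv2.imwrite('pics/crop0.png',cv2.resize(cv2.cvtColor(c,cv2.COLOR_RGB2BGR),None,fx=3.6,fy=3.6,interpolation=cv2.INTER_CUBIC))
hsv=cv2.cvtColor(p,cv2.COLOR_RGB2HSV)
m=((hsv[...,2]>215)&(hsv[...,1]<30)).astype(np.uint8)
m[:,:140]=0;m[:140]=0;m[265:]=0;m[:,395:]=0
for ct in cv2.findContours(m,0,cv2.CHAIN_APPROX_NONE)[0]:
    a=cv2.contourArea(ct)
    if a>20:
        print(a,cv2.minAreaRect(ct),cv2.boundingRect(ct))
E
```

```text
430.5 ((310.01153564453125, 224.42483520507812), (24.329153060913086, 19.387290954589844), 8.746162414550781) (297, 214, 27, 22)
214.5 ((274.25, 219.25), (16.26345443725586, 16.970561981201172), 45.0) (266, 211, 18, 18)
265.5 ((374.6961364746094, 213.78076171875), (6.139405250549316, 74.46221160888672), 15.255120277404785) (363, 178, 25, 73)
916.5 ((276.5, 173.5), (35.0, 145.0), 90.0) (204, 156, 146, 36)
3986.0 ((175.37001037597656, 192.41000366210938), (47.80042266845703, 87.2569808959961), 8.130102157592773) (146, 147, 59, 92)
```

View pics/crop0.png

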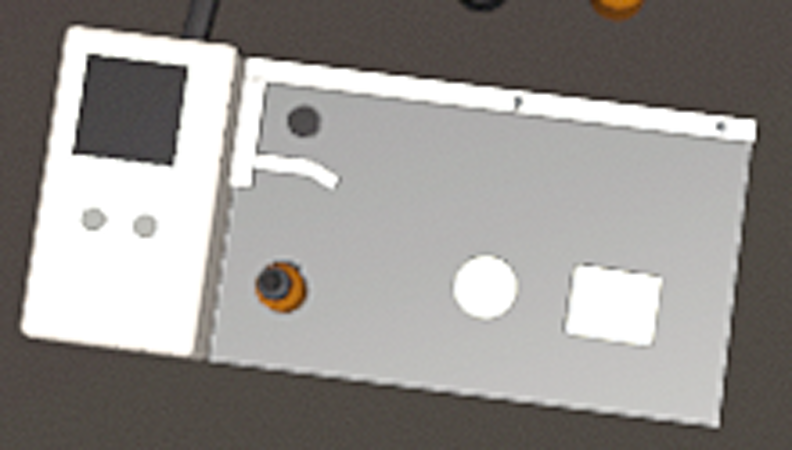

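Run:
```python
from h import *
p=np.load('top0.npz')['p']; g=cv2.cvtColor(p,cv2.COLOR_RGB2GRAY).astype(float)
print("cam",[-(robot.camera_info(n)['R'].T@robot.camera_info(n)['t']) for n in("top","scene")])
def fit(pts):
    v=cv2.fitLine(np.float32(pts),cv2.DIST_HUBER,0,.01,.01).ravel(); return v
def cross(a,x0,i,thr,down):
    pass
inn=[];out=[];near=[];right=[]
for u in range(230,342,2):
    yc=160+ (u-208)*16/142.+3
    col=g[:,u]
    pk=int(np.argmax(col[int(yc)-8:int(yc)+9]))+int(yc)-8
    # outward (up): crossing mid between peak & dark ; inward: mid peak & grey
    for sgn,lst in((1,inn),(-1,out)):
        base=np.median(col[pk+sgn*7:pk+sgn*11:1] if sgn>0 else col[pk-10:pk-6]); th=(col[pk]+base)/2
        r=pk
        while col[r+sgn]>th:r+=sgn
        lst.append((u,r+sgn*(col[r]-th)/(col[r]-col[r+sgn])))
    r=262
    yc=int(240+(u-205)*18/135)
    hi=np.median(col[yc-10:yc-5]);lo=np.median(col[yc+6:yc+11]);th=(hi+lo)/2
    r=yc-6
    while col[r+1]>th:r+=1
    near.append((u,r+(col[r]-th)/(col[r]-col[r+1])))
for v in range(185,250,2):
    row=g[v];uc=int(349-(v-176)*9/82)
    hi=np.median(row[uc-10:uc-5]);lo=np.median(row[uc+6:uc+11]);th=(hi+lo)/2;r=uc-6
    while row[r+1]>th:r+=1
    right.append((r+(row[r]-th)/(row[r]-row[r+1]),v))
res={}
for nme,l,z in(("inn",inn,.022),("out",out,.022),("near",near,.010),("right",right,.010)):
    w=onz("top",l,z); v=fit(w); d=v[:2]; n=np.array([-d[1],d[0]])
    rr=(w-v[2:])@n
    print(nme,"ang",np.degrees(np.arctan2(d[1],d[0])),"pt",v[2:],"std mm",1e3*rr.std()); res[nme]=v
np.savez('lines.npz',**res)
m=((p.min(2)>215)).astype(np.uint8);m[:205]=0;m[260:]=0;m[:,:255]=0;m[:,335:]=0
for ct in cv2.findContours(m,0,cv2.CHAIN_APPROX_NONE)[0]:
    if cv2.contourArea(ct)<100: continue
    w=onz("top",ct.reshape(-1,2),.022)*1e3
    print(cv2.minAreaRect(np.float32(w)))
print(onz("top",[[218.5,219.5]],.05))
```

```text
cam [array([ 0.43274768, -0.02152753,  1.12720893]), array([0.82530685, 0.52740121, 0.57117636])]
inn ang 82.55394 pt [ 0.6200455  -0.02305542] std mm 1.8058316644530557
out ang 82.45582 pt [ 0.6284535  -0.05646402] std mm 0.3857771070885137
near ang 82.55809 pt [0.45518437 0.01122885] std mm 1.8713666017223756
right ang -7.391993 pt [ 0.5228733  -0.14626455] std mm 0.3744277188276922
((506.5169677734375, -73.752197265625), (50.3397102355957, 40.54310989379883), 81.03516387939453)
((518.0204467773438, 1.5678939819335938), (33.59141159057617, 33.67131423950195), 89.84832000732422)
[[0.51512412 0.11476075]]
```

```bash
cat >> h.py <<'E'
YAW=np.radians(-7.5)
def S():
    L=np.load('lines.npz'); c,s=np.cos(YAW),np.sin(YAW); R=np.array([[c,-s],[s,c]])  # stage->world
    a=lambda k:(R.T@L[k][2:])
    return R,a
E
python3 - <<'E'
from h import *
R,a=S()
for k in("inn","out","near","right"):print(k,a(k)*1e3)
ox=np.mean([a('inn')[0]-.078,a('out')[0]-.090,a('near')[0]+.090]); oy=a('right')[1]+.170
print(ox,oy,"origin",R@[ox,oy])
o=np.array([ox,oy])
f=lambda w:(R.T@np.array(w)-o)*1e3
print("tile",f([.5065,-.07375]),"disc",f([.518,.00157]),"dropper",f([.5151,.1148]))
# check end stop / lip / window
w=lambda x,y,z:np.r_[R@(np.array([x,y])/1e3+o),z/1e3]
P=[w(34,85,19),w(34,120,19),w(78,120,22),w(78,-170,22),w(-90,-170,10),w(58,95,10),w(78,132,22)]
img=cv2.cvtColor(np.load('top0.npz')['p'],cv2.COLOR_RGB2BGR)[140:265,140:360]
img=cv2.resize(img,None,fx=3.6,fy=3.6,interpolation=cv2.INTER_CUBIC)
for q in proj("top",P):
    q=((q+.5-[140,140])*3.6).astype(int); cv2.drawMarker(img,tuple(map(int,q)),(0,0,255),0,10,1)
cv2.imwrite('pics/ov.png',img)
P+= [w(*(f([.5065,-.07375])),22)]
img=cv2.cvtColor(np.load('scene0.npz')['p'],cv2.COLOR_RGB2BGR)[150:350,190:420]
img=cv2.resize(img,None,fx=3,fy=3,interpolation=cv2.INTER_CUBIC)
for q in proj("scene",P):
    q=((q+.5-[190,150])*3).astype(int); cv2.drawMarker(img,tuple(map(int,q)),(0,0,255),0,10,1)
cv2.imwrite('pics/ov2.png',img)
E
```

```text
inn [617.75024366  58.07400259]
out [630.44701991  26.0486788 ]
near [449.82454633  70.54626466]
right [537.49138419 -76.76458097]
0.5400072699670968 0.09323541902706489 origin [0.5475571  0.02195268]
tile [ -28.21414101 -100.24296119] disc [-26.6437579  -24.06628302] dropper [-44.29842874  87.81649267]
```

View pics/ov.png

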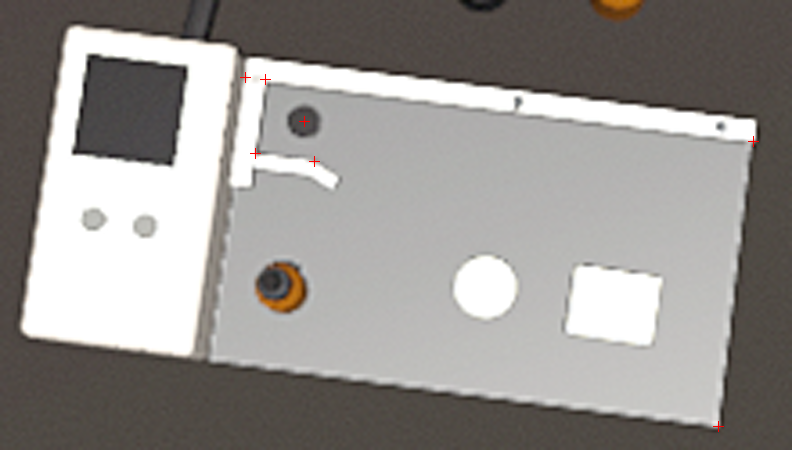

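View pics/ov2.png

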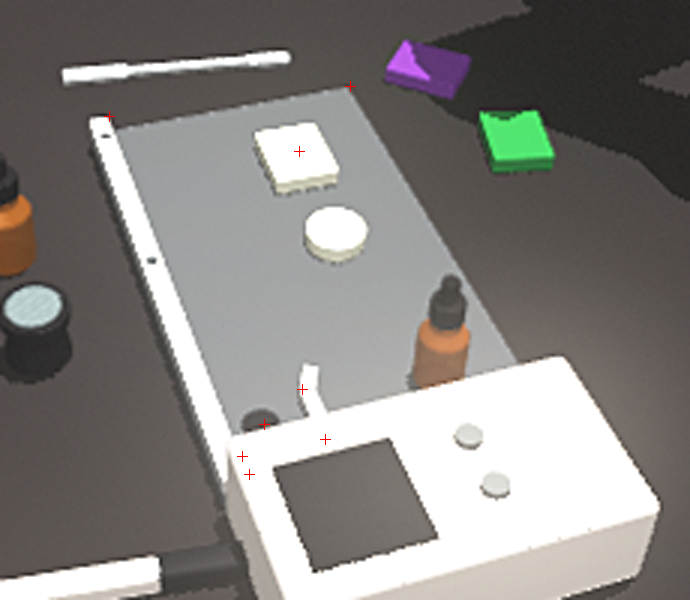

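```bash
cat >> h.py <<'E'
from scipy.spatial.transform import Rotation as Ro
def w(x,y,z):
    R,_=S(); return np.r_[R@(np.array([x,y])/1e3)+[.54756,.02195],z/1e3]
def f(p):
    R,_=S(); return (R.T@(np.asarray(p)[:2]-[.54756,.02195]))*1e3
def tool():
    o=robot.observe(); return o,Ro.from_euler('xyz',o['tool_rot']).as_matrix()
E
python3 - <<'E'
from h import *
print("bottle",f(onz("top",[[312,134]],.06)[0]),"loupe",f(onz("top",[[274,131]],.036)[0]))
o,T=tool(); print(T.round(3), 'stage-frame tool z angle from stage y', )
zw=T[:,2]; ys=np.array([-np.sin(YAW),np.cos(YAW)])
a=np.degrees(np.arctan2(zw[1],zw[0])); b=np.degrees(np.arctan2(ys[1],ys[0])); print(a,b,"tcp stage",f(o['tool_pos']))
E
```

```text
bottle [154.49336424 -80.1440464 ] loupe [156.78436075  -0.43338464]
[[-0.     0.975  0.223]
 [ 0.001  0.223 -0.975]
 [-1.     0.    -0.001]] stage-frame tool z angle from stage y
-77.11824966970069 82.50000000000001 tcp stage [-357.23158293 -585.00742519]
```

```bash
cat >> h.py <<'E'
def delta(x,y,z):
    o,T=tool(); d=T.T@(w(x,y,z)-o['tool_pos'])
    tgt=np.array([[0,np.cos(YAW),np.sin(YAW)],[0,np.sin(YAW),-np.cos(YAW)],[-1,0,0]])
    print("dp",d.round(4),"turn",np.degrees(Ro.from_matrix(T.T@tgt).as_rotvec()).round(2),"now",f(o['tool_pos']).round(1),(1e3*o['tool_pos'][2]).round(1))
E
python3 -c "
from h import *
delta(-76,-100,150)"
```

```text
dp [ 0.0767  0.4325 -0.3566] turn [20.38 -0.08  0.  ] now [-357.2 -585. ] 226.1
```

Request:
move_arm --deltas '[{"dp": [0,0.022,-0.018],"turn": [1,0,0]},{"dp": [0,0.05,-0.041],"turn": [2.4,0,0]},{"dp": [0.003,0.08,-0.066],"turn": [3.8,0,0]},{"dp": [0.007,0.11,-0.091],"turn": [5.2,0,0]},{"dp": [0.01,0.14,-0.116],"turn": [6.6,0,0]},{"dp": [0.015,0.17,-0.14],"turn": [8,0,0]},{"dp": [0.02,0.2,-0.165],"turn": [9.4,0,0]},{"dp": [0.025,0.23,-0.19],"turn": [10.8,0,0]},{"dp": [0.03,0.26,-0.214],"turn": [12.2,0,0]},{"dp": [0.035,0.29,-0.239],"turn": [13.6,0,0]}]' --hand 0.008

```text
time: 1.1
tool_pos: [0.3471, -0.2128, 0.1914]
tool_rot: [-1.351, 1.571, -2.936]
contact_force: [0.4, 0.4, 0.5]
opening: 0.0163
```

```bash
python3 -c "
from h import *
delta(-76,-100,100)"
```

```text
dp [ 0.0914  0.1101 -0.147 ] turn [6.71 0.   0.01] now [-168.1 -258.9] 191.4
```

Request:
move_arm --deltas '[{"dp": [0.005,0.018,-0.024],"turn": [1,0,0]},{"dp": [0.015,0.037,-0.049],"turn": [2.2,0,0]},{"dp": [0.027,0.055,-0.073],"turn": [3.3,0,0]},{"dp": [0.04,0.073,-0.098],"turn": [4.4,0,0]},{"dp": [0.055,0.092,-0.122],"turn": [5.6,0,0]},{"dp": [0.072,0.105,-0.14],"turn": [6.7,0,0]},{"dp": [0.085,0.11,-0.147],"turn": [6.7,0,0]},{"dp": [0.091,0.11,-0.147],"turn": [6.7,0,0]},{"dp": [0.091,0.11,-0.147],"turn": [6.7,0,0]}]'

```text
time: 2.0
tool_pos: [0.4575, -0.0685, 0.0999]
tool_rot: [-1.646, 1.568, 2.937]
contact_force: [-0.9, -0.8, -0.2]
opening: 0.008
```

```bash
python3 -c "
from h import *
delta(-76,-100,16)
for n in('scene','top'):
    p,d=robot.read_camera(n);cv2.imwrite(f'pics/{n}1.png',cv2.cvtColor(p,cv2.COLOR_RGB2BGR))
p=cv2.imread('pics/scene1.png')[100:340,180:420];cv2.imwrite('pics/scene1c.png',cv2.resize(p,None,fx=2.5,fy=2.5))"
```

```text
dp [ 0.0839  0.0017 -0.0014] turn [ 0.11 -0.01  0.13] now [ -77.5 -101.4] 99.9
```

View pics/scene1c.png

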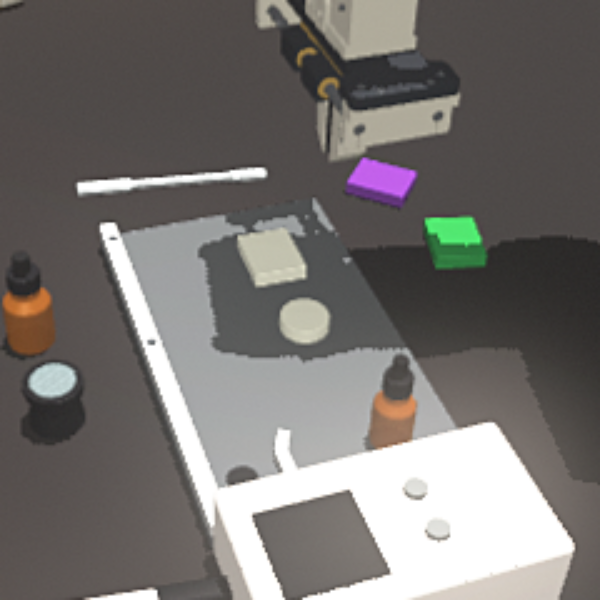

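Request:
move_arm --deltas '[{"dp": [0.02,0,-0.001]},{"dp": [0.04,0,-0.001]},{"dp": [0.058,0,-0.001]},{"dp": [0.07,0,-0.001]},{"dp": [0.077,0,-0.001]},{"dp": [0.081,0,-0.001]},{"dp": [0.083,0,-0.001]},{"dp": [0.083,0,-0.001]}]'

```text
invalid input
```

```bash
python3 -c "
from h import *
delta(-58,-100,16)
for n in('scene','top'):
    p,d=robot.read_camera(n);cv2.imwrite(f'pics/{n}2.png',cv2.cvtColor(p,cv2.COLOR_RGB2BGR))
p=cv2.imread('pics/scene2.png')[150:300,220:420];cv2.imwrite('pics/scene2c.png',cv2.resize(p,None,fx=3.5,fy=3.5))"
```

```text
dp [ 0.0851  0.0187 -0.002 ] turn [ 0.04  0.01 -0.01] now [ -76.7 -102. ] 101.1
```

View pics/scene2c.png

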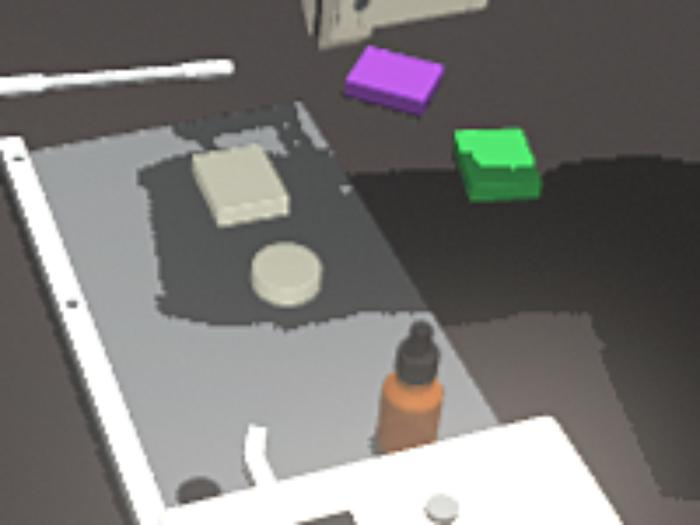

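Request:
move_arm --deltas '[{"dp": [0.02,0,-0.001],"turn": [0,0,0]},{"dp": [0.04,0,-0.001],"turn": [0,0,0]},{"dp": [0.058,0,-0.001],"turn": [0,0,0]},{"dp": [0.07,0,-0.001],"turn": [0,0,0]},{"dp": [0.077,0,-0.001],"turn": [0,0,0]},{"dp": [0.081,0,-0.001],"turn": [0,0,0]},{"dp": [0.083,0,-0.001],"turn": [0,0,0]},{"dp": [0.083,0,-0.001],"turn": [0,0,0]}]'

```text
time: 3.0
tool_pos: [0.4587, -0.0678, 0.018]
tool_rot: [1.252, 1.57, -0.448]
contact_force: [-0.8, -0.5, 0.0]
opening: 0.0078
```

```bash
python3 -c "
from h import *
delta(-58,-100,16)
for n in('scene','top'):
    p,d=robot.read_camera(n);cv2.imwrite(f'pics/{n}2.png',cv2.cvtColor(p,cv2.COLOR_RGB2BGR))
p=cv2.imread('pics/scene2.png')[150:300,220:420];cv2.imwrite('pics/scene2c.png',cv2.resize(p,None,fx=3.5,fy=3.5))"
```

```text
dp [ 0.002   0.0184 -0.0005] turn [ 0.07  0.01 -0.04] now [ -76.4 -100.6] 18.0
```

View pics/scene2c.png

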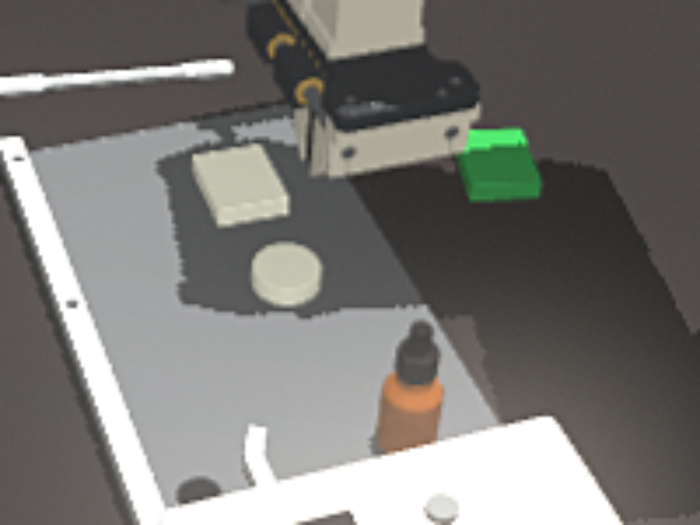

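View pics/top2.png

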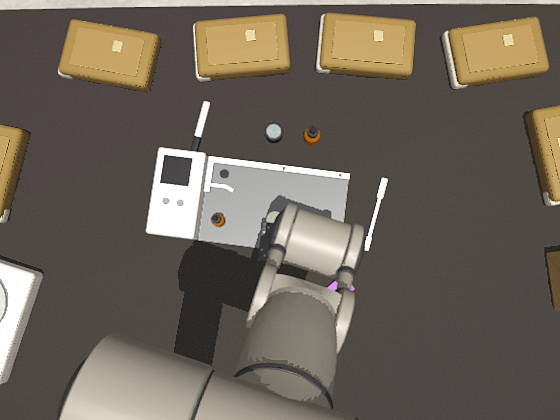

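```bash
python3 -c "
from h import *
P=[w(-76,-100,18),w(-76,-100,84),w(-76,-5,84),w(-38,-5,84),w(-114,-5,84),w(-38,-5,110)]
q=proj('scene',P);print(q.round(0))
print(q.round(0)-[220,150])
p=cv2.imread('pics/scene2.png')[60:240,240:420];p=cv2.resize(p,None,fx=3.3,fy=3.3,interpolation=cv2.INTER_CUBIC)
for a in q: cv2.drawMarker(p,tuple(int(v) for v in (a+.5-[240,60])*3.3),(0,0,255),0,10,1)
cv2.imwrite('pics/scene2d.png',p)"
```

```text
[[313. 197.]
 [315. 169.]
 [336. 200.]
 [315. 204.]
 [356. 196.]
 [316. 192.]]
[[ 93.  47.]
 [ 95.  19.]
 [116.  50.]
 [ 95.  54.]
 [136.  46.]
 [ 96.  42.]]
```

View pics/scene2d.png

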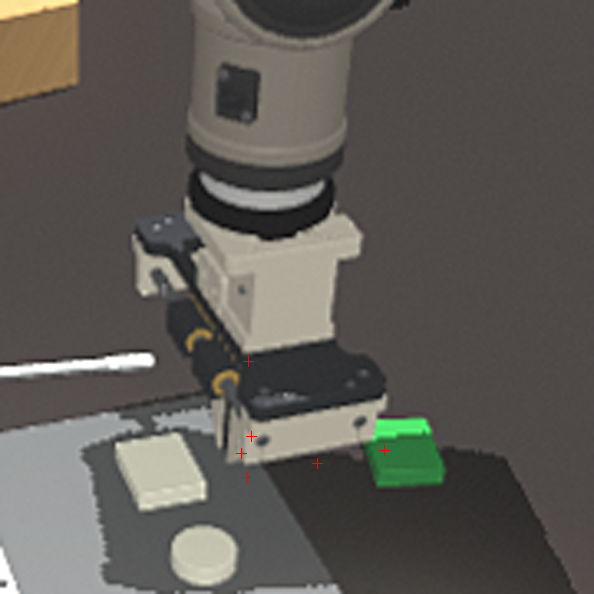

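Request:
move_arm --deltas '[{"dp": [0.001,0.004,0],"turn": [0,0,0]},{"dp": [0.002,0.008,0],"turn": [0,0,0]},{"dp": [0.002,0.012,0],"turn": [0,0,0]},{"dp": [0.002,0.015,0],"turn": [0,0,0]},{"dp": [0.002,0.018,0],"turn": [0,0,0]},{"dp": [0.002,0.021,0],"turn": [0,0,0]},{"dp": [0.002,0.024,0],"turn": [0,0,0]},{"dp": [0.002,0.027,0],"turn": [0,0,0]},{"dp": [0.002,0.03,0],"turn": [0,0,0]},{"dp": [0.002,0.033,0],"turn": [0,0,0]}]'

```text
time: 4.1
tool_pos: [0.4915, -0.0719, 0.0157]
tool_rot: [0.885, 1.571, -0.815]
contact_force: [-0.3, 0.0, -0.1]
opening: 0.0077
```

```bash
python3 -c "
from h import *
delta(28.5,-100,16)
p,d=robot.read_camera('scene');cv2.imwrite('pics/scene3.png',cv2.cvtColor(p,cv2.COLOR_RGB2BGR)[150:300,220:420].repeat(3,0).repeat(3,1))"
```

```text
dp [-0.0003  0.0719 -0.0003] turn [ 0.08  0.   -0.01] now [ -43.4 -100.4] 15.7
```

View pics/scene3.png

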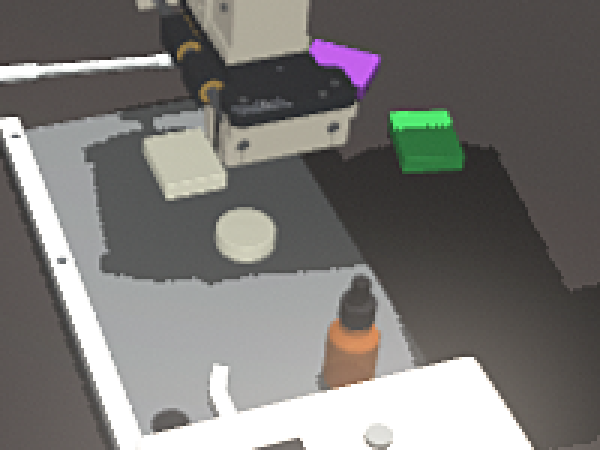

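Request:
move_arm --deltas '[{"dp": [0,0.004,0],"turn": [0,0,0]},{"dp": [0,0.009,0],"turn": [0,0,0]},{"dp": [0,0.014,0],"turn": [0,0,0]},{"dp": [0,0.019,0],"turn": [0,0,0]},{"dp": [0,0.025,0],"turn": [0,0,0]},{"dp": [0,0.031,0],"turn": [0,0,0]},{"dp": [0,0.037,0],"turn": [0,0,0]},{"dp": [0,0.043,0],"turn": [0,0,0]},{"dp": [0,0.049,0],"turn": [0,0,0]},{"dp": [0,0.054,0],"turn": [0,0,0]}]'

```text
time: 5.15
tool_pos: [0.5453, -0.0789, 0.0157]
tool_rot: [1.109, 1.571, -0.592]
contact_force: [-0.4, -0.5, 0.9]
opening: 0.0081
```

```bash
python3 -c "
from h import *
delta(28.5,-100,16)
p,d=robot.read_camera('scene');cv2.imwrite('pics/scene4.png',cv2.cvtColor(p,cv2.COLOR_RGB2BGR)[150:300,220:420].repeat(3,0).repeat(3,1))"
```

```text
dp [-0.0003  0.0175 -0.0003] turn [ 0.08  0.01 -0.01] now [  11.  -100.3] 15.7
```

View pics/scene4.png

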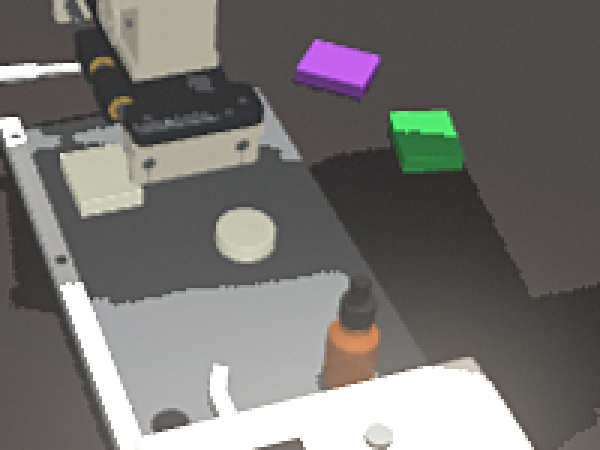

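Request:
move_arm --deltas '[{"dp": [0,0.002,0],"turn": [0,0,0]},{"dp": [0,0.004,0],"turn": [0,0,0]},{"dp": [0,0.006,0],"turn": [0,0,0]},{"dp": [0,0.008,0],"turn": [0,0,0]},{"dp": [0,0.01,0],"turn": [0,0,0]},{"dp": [0,0.0115,0],"turn": [0,0,0]},{"dp": [0,0.013,0],"turn": [0,0,0]},{"dp": [0,0.014,0],"turn": [0,0,0]},{"dp": [0,0.015,0],"turn": [0,0,0]}]'

```text
time: 6.1
tool_pos: [0.5596, -0.0808, 0.0157]
tool_rot: [-1.033, 1.571, -2.733]
contact_force: [0.0, 0.5, 0.5]
opening: 0.0082
```

Request:
move_arm --deltas '[{"dp": [0,0.0005,0],"turn": [0,0,0]},{"dp": [0,0.001,0],"turn": [0,0,0]}]'

```text
time: 6.3
tool_pos: [0.5606, -0.0809, 0.0157]
tool_rot: [-0.703, 1.571, -2.403]
contact_force: [0.0, 0.7, -0.5]
opening: 0.0078
```

Request:
move_arm --deltas '[{"dp": [0,0.0005,0],"turn": [0,0,0]}]'

```text
time: 6.4
tool_pos: [0.5611, -0.081, 0.0157]
tool_rot: [-0.086, 1.571, -1.786]
contact_force: [0.2, 0.1, 0.6]
opening: 0.0076
```

```bash
python3 -c "
from h import *
delta(28.5,-100,16)
p,d=robot.read_camera('scene');cv2.imwrite('pics/scene5.png',cv2.cvtColor(p,cv2.COLOR_RGB2BGR)[170:250,210:310].repeat(7,0).repeat(7,1))"
```

```text
dp [-0.0003  0.0017 -0.0003] turn [0.08 0.   0.  ] now [  26.8 -100.3] 15.7
```

View pics/scene5.png

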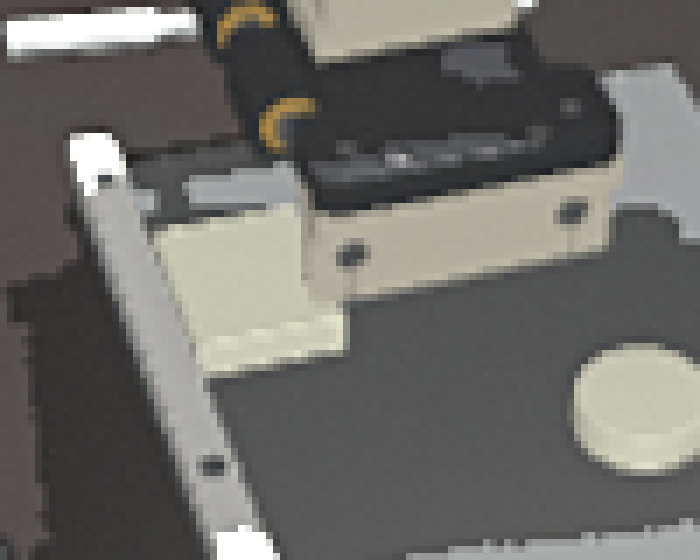

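Request:
move_arm --deltas '[{"dp": [0,0.0005,0],"turn": [0,0,0]},{"dp": [0,0.001,0],"turn": [0,0,0]}]'

```text
time: 6.65
tool_pos: [0.5621, -0.0811, 0.0157]
tool_rot: [-0.078, 1.571, -1.779]
contact_force: [-1.1, -0.2, -0.7]
opening: 0.0081
```

Request:
move_arm --deltas '[{"dp": [0,0.0003,0],"turn": [0,0,0]},{"dp": [0,0.0006,0],"turn": [0,0,0]}]'

```text
time: 6.85
tool_pos: [0.5624, -0.0811, 0.0157]
tool_rot: [-1.484, 1.57, 3.099]
contact_force: [-1.7, -0.1, 1.1]
opening: 0.008
```

Request:
move_arm --deltas '[{"dp": [0,0.0003,0],"turn": [0,0,0]},{"dp": [0,0.0006,0],"turn": [0,0,0]}]'

```text
time: 7.05
tool_pos: [0.5625, -0.0811, 0.0156]
tool_rot: [-1.573, 1.569, 3.01]
contact_force: [-5.1, 0.1, 3.9]
opening: 0.008
```

Request:
move_arm --deltas '[{"dp": [0,-0.001,0],"turn": [0,0,0]},{"dp": [0,-0.004,0],"turn": [0,0,0]},{"dp": [0,-0.01,0],"turn": [0,0,0]},{"dp": [0,-0.018,0],"turn": [0,0,0]},{"dp": [-0.01,-0.022,0],"turn": [0,0,0]},{"dp": [-0.03,-0.022,0],"turn": [0,0,0]},{"dp": [-0.05,-0.022,0.01],"turn": [0,0,0]},{"dp": [-0.06,-0.022,0.04],"turn": [0,0,0]},{"dp": [-0.06,-0.01,0.065],"turn": [0,0,0]}]' --hand 0.008

```text
time: 7.95
tool_pos: [0.545, -0.1451, 0.0784]
tool_rot: [1.229, 1.568, -0.47]
contact_force: [0.4, 0.5, 0.4]
opening: 0.0079
```

```bash
cat > look.py <<'E'
from h import *
import sys
k=sys.argv[1]
for n in('scene','top'):
    p,d=robot.read_camera(n);np.savez(f'{n}{k}.npz',p=p)
    b=cv2.cvtColor(p,cv2.COLOR_RGB2BGR)
    b=b[150:300,210:410] if n=='scene' else b[140:265,200:360]
    cv2.imwrite(f'pics/{n}{k}.png',cv2.resize(b,None,fx=4,fy=4,interpolation=cv2.INTER_CUBIC))
E
python3 look.py 6; python3 -c "
from h import *
delta(57,-162,40)"
```

```text
dp [ 0.0374  0.0361 -0.0063] turn [-0.08  0.1  -0.23] now [  20.7 -168.2] 77.3
```

View pics/scene6.png

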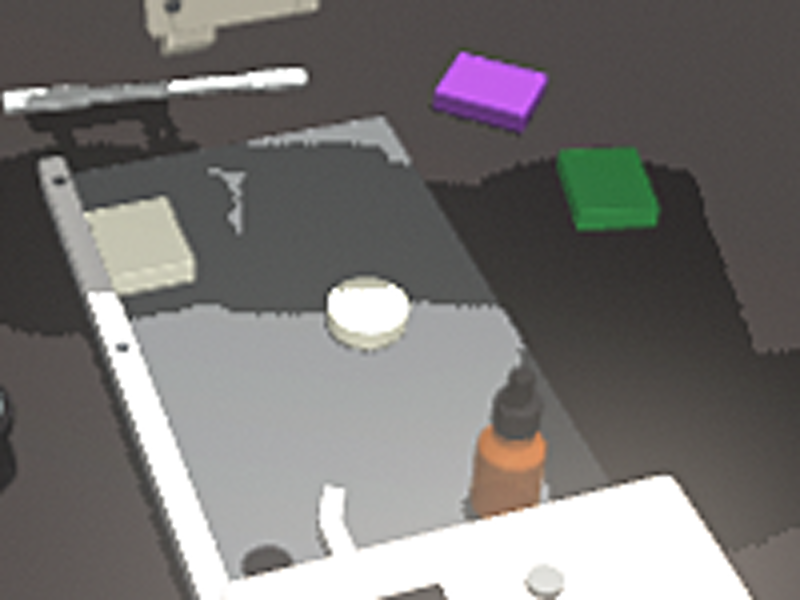

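View pics/top6.png

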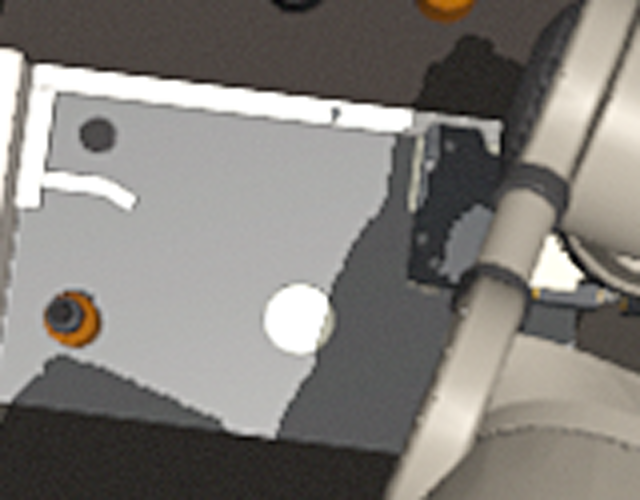

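```bash
python3 -c "
from h import *
q=np.array([[192,262],[165,199],[120,272],[85,213]])/4+[210,150]-.4
for a in onz('scene',q,.022): print(f(a).round(1))
delta(57,-164,40)"
```

```text
[ 41.5 -75.4]
[  41.  -123.1]
[ 74.4 -78.4]
[  79.6 -123.9]
dp [ 0.0374  0.0361 -0.0043] turn [-0.08  0.1  -0.23] now [  20.7 -168.2] 77.3
```

Request:
move_arm --deltas '[{"dp": [0,0.012,-0.002],"turn": [0,0,0]},{"dp": [0.005,0.025,-0.004],"turn": [0,0,0]},{"dp": [0.015,0.035,-0.004],"turn": [0,0,0]},{"dp": [0.03,0.036,-0.004],"turn": [0,0,0]},{"dp": [0.045,0.036,-0.004],"turn": [0,0,0]},{"dp": [0.055,0.036,-0.004],"turn": [0,0,0]},{"dp": [0.06,0.036,-0.004],"turn": [0,0,0]},{"dp": [0.061,0.036,-0.004],"turn": [0,0,0]},{"dp": [0.061,0.036,-0.004],"turn": [0,0,0]}]' --hand 0

```text
time: 8.95
tool_pos: [0.5812, -0.1451, 0.0148]
tool_rot: [0.945, 1.571, -0.755]
contact_force: [-0.5, 0.4, 0.7]
opening: 0.0003
```

```bash
python3 look.py 7; python3 -c "
from h import *
delta(56,-144,16)"
```

```text
dp [-0.0007  0.0005 -0.0174] turn [ 0.08  0.02 -0.06] now [  55.5 -161.4] 15.3
```

View pics/scene7.png

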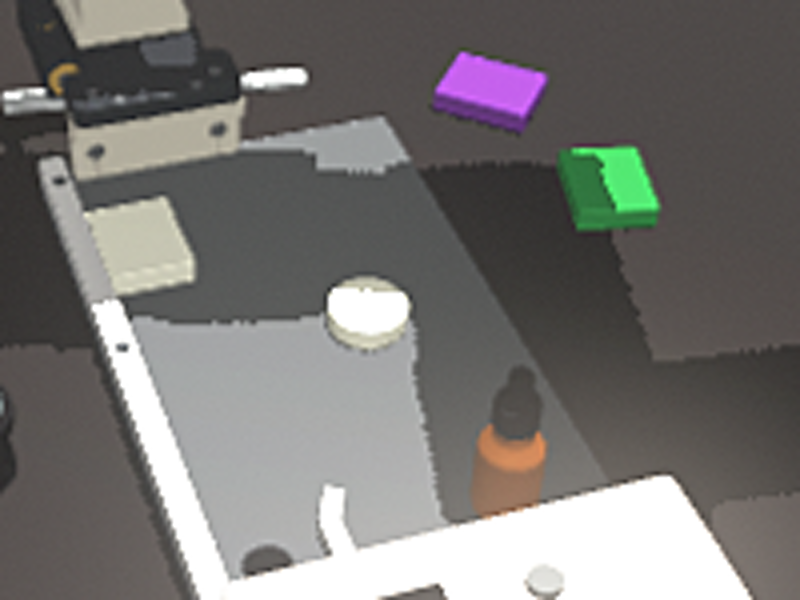

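Request:
move_arm --deltas '[{"dp": [0,0,-0.004],"turn": [0,0,0]},{"dp": [0,0,-0.008],"turn": [0,0,0]},{"dp": [0,0,-0.012],"turn": [0,0,0]},{"dp": [0,0,-0.015],"turn": [0,0,0]},{"dp": [0,0,-0.017],"turn": [0,0,0]},{"dp": [0,0,-0.019],"turn": [0,0,0]},{"dp": [0,0.0002,-0.021],"turn": [0,0,0]},{"dp": [0,0.0004,-0.023],"turn": [0,0,0]},{"dp": [0,0.0006,-0.026],"turn": [0,0,0]},{"dp": [0,0.0008,-0.029],"turn": [0,0,0]}]'

```text
time: 10.05
tool_pos: [0.5856, -0.1164, 0.0147]
tool_rot: [-0.654, 1.57, -2.354]
contact_force: [-1.8, -0.2, 1.3]
opening: 0.0002
```

```bash
python3 look.py 8; python3 -c "
from h import *
delta(58,51,16)"
```

```text
dp [-0.0013  0.0025 -0.1829] turn [0.1  0.01 0.01] now [  55.8 -131.9] 14.7
```

View pics/scene8.png

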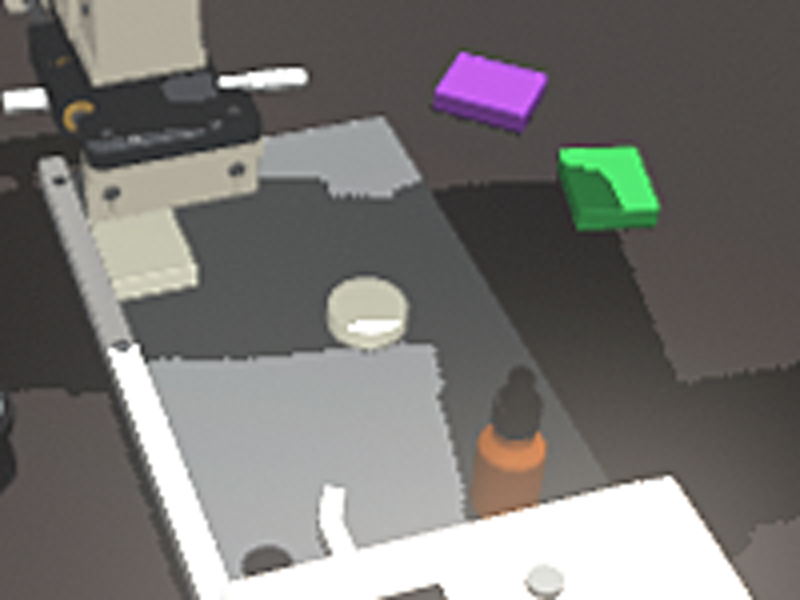

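Request:
move_arm --deltas '[{"dp": [0,0.0001,-0.003],"turn": [0,0,0]},{"dp": [0,0.0001,-0.007],"turn": [0,0,0]},{"dp": [0,0.0002,-0.011],"turn": [0,0,0]},{"dp": [0,0.0002,-0.015],"turn": [0,0,0]},{"dp": [0,0.0003,-0.019],"turn": [0,0,0]},{"dp": [0,0.0003,-0.023],"turn": [0,0,0]},{"dp": [0,0.0004,-0.027],"turn": [0,0,0]},{"dp": [0,0.0004,-0.031],"turn": [0,0,0]},{"dp": [0,0.0005,-0.035],"turn": [0,0,0]},{"dp": [0,0.0005,-0.039],"turn": [0,0,0]}]'

```text
time: 11.15
tool_pos: [0.5911, -0.0776, 0.0147]
tool_rot: [-1.128, 1.57, -2.828]
contact_force: [-2.8, -3.1, 0.6]
opening: 0.0003
```

```bash
python3 look.py 9; python3 -c "
from h import *
delta(58,51,16)"
```

```text
dp [-0.0013  0.0019 -0.1436] turn [ 0.11 -0.01 -0.  ] now [ 56.3 -92.6] 14.7
```

View pics/scene9.png

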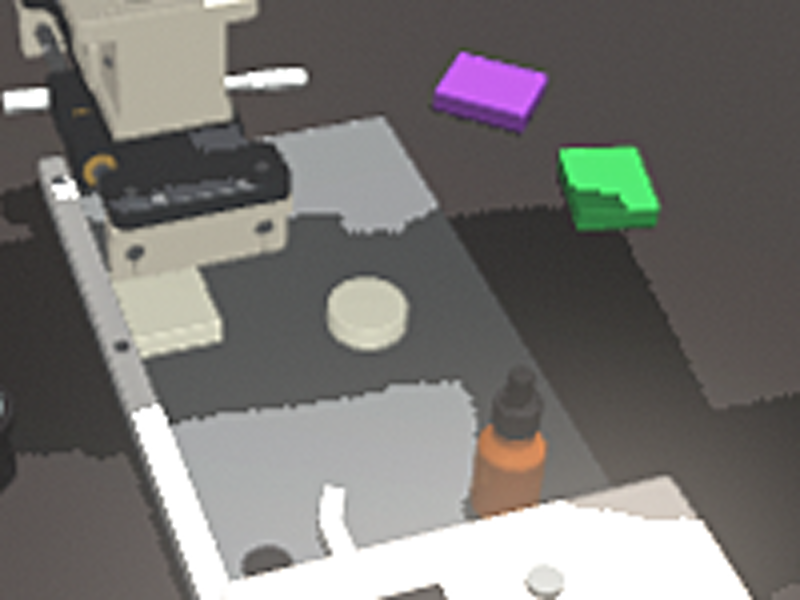

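```bash
python3 -c "
from h import *
q=np.array([[220,320],[141,335]])/4+[210,150]-.4
for a in onz('scene',q,.022): print(f(a).round(1))"
```

```text
[ 40.5 -34.4]
[ 76.  -35.3]
```

Request:
move_arm --deltas '[{"dp": [0,0,-0.003],"turn": [0,0,0]},{"dp": [0,0,-0.007],"turn": [0,0,0]},{"dp": [0,0,-0.011],"turn": [0,0,0]},{"dp": [0,0,-0.015],"turn": [0,0,0]},{"dp": [0,0,-0.019],"turn": [0,0,0]},{"dp": [0,0,-0.023],"turn": [0,0,0]},{"dp": [0,0,-0.027],"turn": [0,0,0]},{"dp": [0,0,-0.031],"turn": [0,0,0]},{"dp": [0,0,-0.035],"turn": [0,0,0]},{"dp": [0,0,-0.039],"turn": [0,0,0]}]'

```text
time: 12.25
tool_pos: [0.5964, -0.0388, 0.0147]
tool_rot: [1.101, 1.571, -0.599]
contact_force: [-0.3, -0.9, 1.7]
opening: 0.0004
```

```bash
python3 look.py 10; python3 -c "
from h import *
delta(58,51,16)"
```

```text
dp [-0.0013  0.0019 -0.1046] turn [ 0.11 -0.01 -0.01] now [ 56.3 -53.6] 14.7
```

View pics/scene10.png

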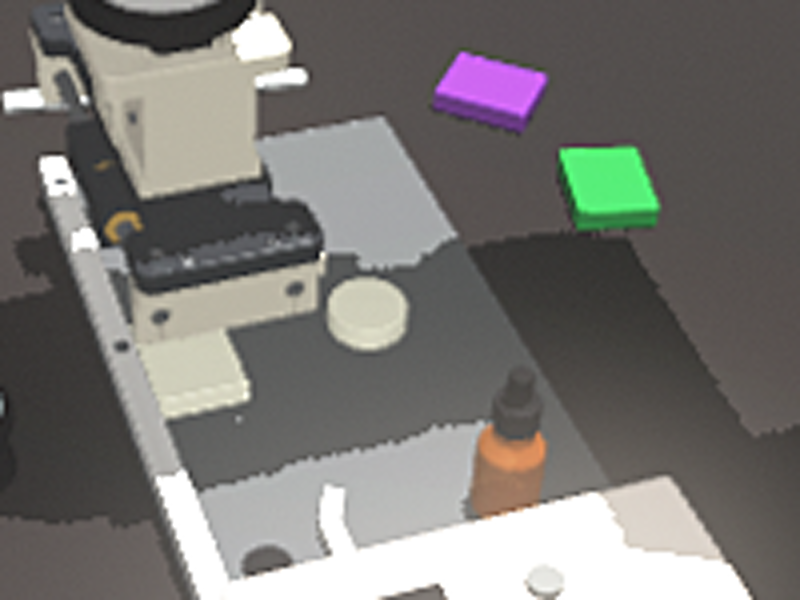

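```bash
python3 -c "
from h import *
b=cv2.cvtColor(np.load('scene10.npz')['p'],cv2.COLOR_RGB2BGR)[215:265,230:290]
cv2.imwrite('pics/z10.png',cv2.resize(b,None,fx=10,fy=10,interpolation=cv2.INTER_CUBIC))"
```

```text
(no output)
```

View pics/z10.png

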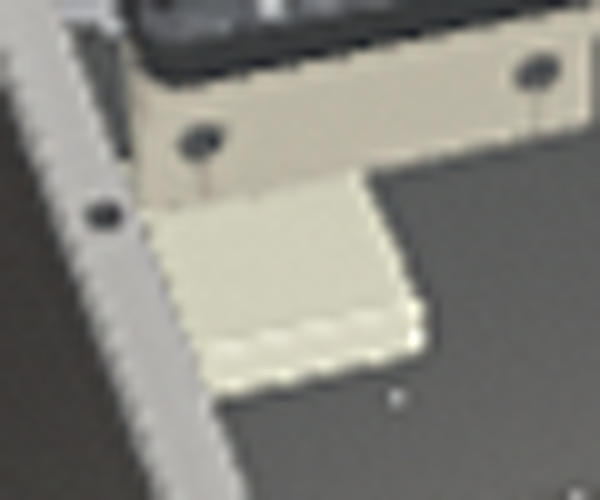

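Request:
move_arm --deltas '[{"dp": [0,0.0001,-0.003],"turn": [0,0,0]},{"dp": [0,0.0002,-0.007],"turn": [0,0,0]},{"dp": [0,0.0003,-0.011],"turn": [0,0,0]},{"dp": [0,0.0004,-0.015],"turn": [0,0,0]},{"dp": [0,0.0004,-0.019],"turn": [0,0,0]},{"dp": [0,0.0004,-0.023],"turn": [0,0,0]},{"dp": [0,0.0005,-0.027],"turn": [0,0,0]},{"dp": [0,0.0005,-0.031],"turn": [0,0,0]},{"dp": [0,0.0005,-0.035],"turn": [0,0,0]},{"dp": [0,0.0006,-0.039],"turn": [0,0,0]}]'

```text
time: 13.35
tool_pos: [0.6018, -0.0002, 0.0147]
tool_rot: [-1.074, 1.57, -2.774]
contact_force: [-1.5, -1.4, 1.2]
opening: 0.0002
```

```bash
python3 look.py 11; python3 -c "
from h import *
delta(58,62,16)"
```

```text
dp [-0.0013  0.0013 -0.0766] turn [ 0.1  -0.01 -0.01] now [ 56.8 -14.6] 14.7
```

View pics/scene11.png

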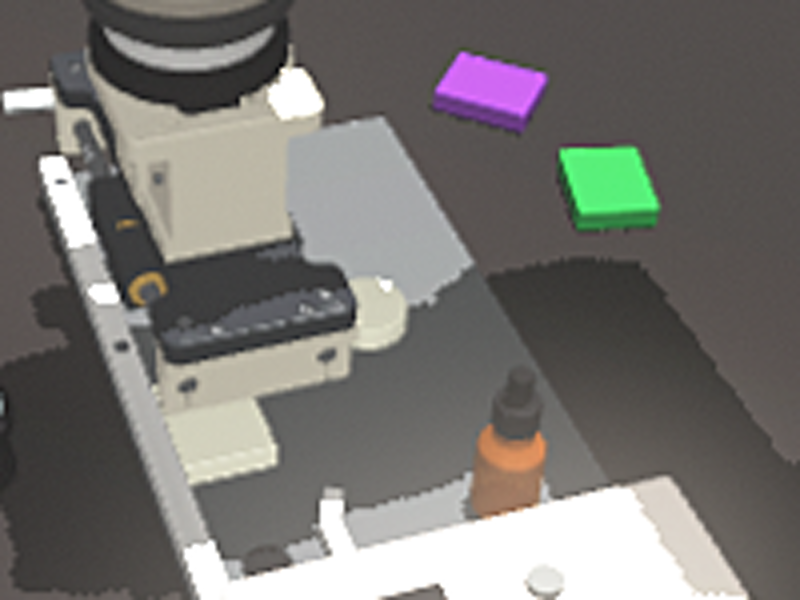

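Request:
move_arm --deltas '[{"dp": [0,0.0001,-0.003],"turn": [0,0,0]},{"dp": [0,0.0001,-0.007],"turn": [0,0,0]},{"dp": [0,0.0002,-0.011],"turn": [0,0,0]},{"dp": [0,0.0002,-0.015],"turn": [0,0,0]},{"dp": [0,0.0003,-0.019],"turn": [0,0,0]},{"dp": [0,0.0003,-0.023],"turn": [0,0,0]},{"dp": [0,0.0004,-0.027],"turn": [0,0,0]},{"dp": [0,0.0004,-0.031],"turn": [0,0,0]},{"dp": [0,0.0005,-0.035],"turn": [0,0,0]},{"dp": [0,0.0005,-0.039],"turn": [0,0,0]}]'

```text
time: 14.45
tool_pos: [0.6073, 0.0383, 0.0146]
tool_rot: [-1.038, 1.57, -2.739]
contact_force: [-1.7, -1.8, 0.7]
opening: 0.0004
```

```bash
python3 look.py 12; python3 -c "
from h import *
delta(58,62,16)"
```

```text
dp [-0.0013  0.0008 -0.0376] turn [ 0.1  -0.01 -0.01] now [57.3 24.4] 14.7
```

View pics/scene12.png

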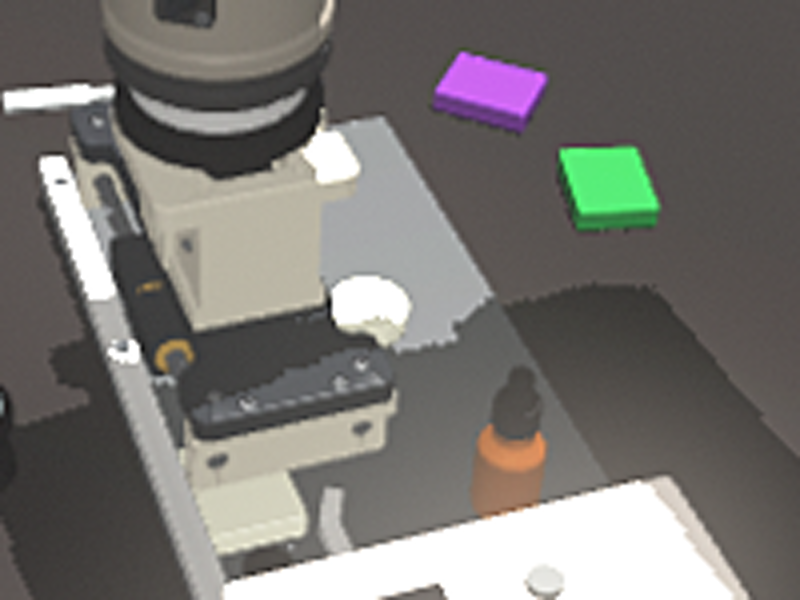

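View pics/top12.png

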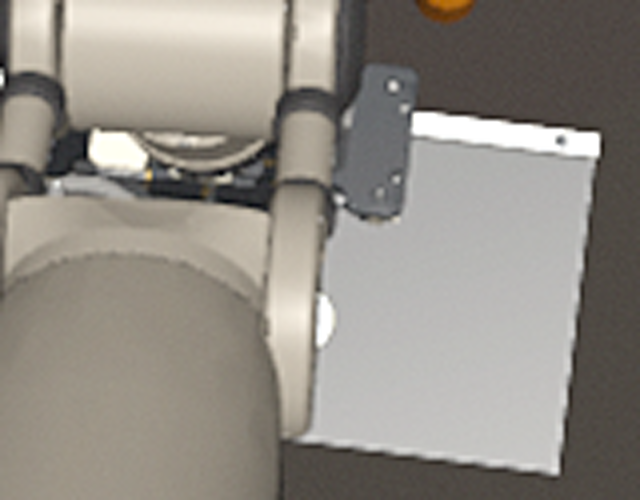

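```bash
python3 -c "
from h import *
q=np.array([[305,521],[217,537]])/4+[210,150]-.4
for a in onz('scene',q,.022): print(f(a).round(1))"
```

```text
[42.1 86.6]
[77.3 84.1]
```

Request:
move_arm --deltas '[{"dp": [0,0.0001,-0.003],"turn": [0,0,0]},{"dp": [0,0.0001,-0.006],"turn": [0,0,0]},{"dp": [0,0.0002,-0.009],"turn": [0,0,0]},{"dp": [0,0.0002,-0.012],"turn": [0,0,0]},{"dp": [0,0.0003,-0.015],"turn": [0,0,0]},{"dp": [0,0.0003,-0.018],"turn": [0,0,0]},{"dp": [0,0.0003,-0.021],"turn": [0,0,0]},{"dp": [0,0.0003,-0.024],"turn": [0,0,0]},{"dp": [0,0.0003,-0.027],"turn": [0,0,0]},{"dp": [0,0.0003,-0.03],"turn": [0,0,0]}]'

```text
time: 15.55
tool_pos: [0.6116, 0.068, 0.0147]
tool_rot: [-0.442, 1.571, -2.142]
contact_force: [-2.1, -0.5, 0.7]
opening: 0.0005
```

```bash
python3 look.py 13; python3 -c "
from h import *
delta(58,62,16)"
```

```text
dp [-0.0013  0.0005 -0.0077] turn [ 0.1  -0.01 -0.01] now [57.5 54.3] 14.7
```

View pics/scene13.png

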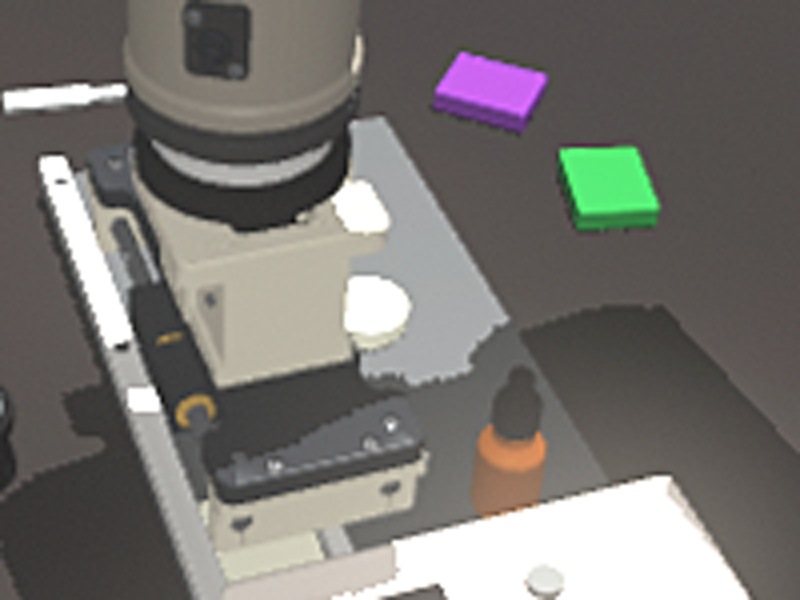

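Request:
move_arm --deltas '[{"dp": [0,0,-0.001],"turn": [0,0,0]},{"dp": [0,0,-0.002],"turn": [0,0,0]},{"dp": [0,0,-0.003],"turn": [0,0,0]}]'

```text
time: 15.95
tool_pos: [0.6121, 0.0707, 0.0147]
tool_rot: [1.536, 1.571, -0.165]
contact_force: [-0.4, -1.2, 0.9]
opening: 0.0003
```

Request:
move_arm --deltas '[{"dp": [0,0,-0.0006],"turn": [0,0,0]},{"dp": [0,0,-0.0012],"turn": [0,0,0]}]'

```text
time: 16.15
tool_pos: [0.6123, 0.072, 0.0147]
tool_rot: [1.519, 1.571, -0.181]
contact_force: [-1.1, -0.7, -0.4]
opening: 0.0001
```

Request:
move_arm --deltas '[{"dp": [0,0,-0.0005],"turn": [0,0,0]},{"dp": [0,0,-0.001],"turn": [0,0,0]}]'

```text
time: 16.35
tool_pos: [0.6124, 0.073, 0.0147]
tool_rot: [1.289, 1.571, -0.411]
contact_force: [0.0, -1.2, 0.4]
opening: 0.0001
```

Request:
move_arm --deltas '[{"dp": [0,0,-0.0005],"turn": [0,0,0]}]'

```text
time: 16.45
tool_pos: [0.6124, 0.0733, 0.0147]
tool_rot: [0.368, 1.57, -1.333]
contact_force: [-0.8, -2.5, 0.1]
opening: 0.0001
```

Request:
move_arm --deltas '[{"dp": [0,0,-0.0004],"turn": [0,0,0]}]'

```text
time: 16.55
tool_pos: [0.6124, 0.0733, 0.0147]
tool_rot: [0.067, 1.57, -1.633]
contact_force: [-0.4, -4.0, 0.5]
opening: 0.0004
```

Request:
move_arm --deltas '[{"dp": [0,0,-0.0004],"turn": [0,0,0]}]'

```text
time: 16.65
tool_pos: [0.6124, 0.0734, 0.0147]
tool_rot: [-0.079, 1.57, -1.779]
contact_force: [-1.2, -6.4, 2.0]
opening: 0.0004
```

Request:
move_arm --deltas '[{"dp": [0,0,0.001],"turn": [0,0,0]},{"dp": [0,0,0.004],"turn": [0,0,0]},{"dp": [0,0,0.01],"turn": [0,0,0]},{"dp": [0,0,0.018],"turn": [0,0,0]},{"dp": [-0.01,0,0.025],"turn": [0,0,0]},{"dp": [-0.035,0,0.03],"turn": [0,0,0]},{"dp": [-0.065,0,0.035],"turn": [0,0,0]},{"dp": [-0.1,0,0.045],"turn": [0,0,0]},{"dp": [-0.135,0,0.065],"turn": [0,0,0]},{"dp": [-0.16,0,0.09],"turn": [0,0,0]}]'

```text
time: 17.65
tool_pos: [0.6013, -0.0156, 0.1782]
tool_rot: [1.605, 1.567, -0.095]
contact_force: [0.5, 1.0, 0.9]
opening: 0.0005
```

Request:
move_arm --deltas '[{"dp": [0,-0.01,0.025],"turn": [0,0,0]},{"dp": [0,-0.03,0.055],"turn": [0,0,0]},{"dp": [0,-0.05,0.09],"turn": [0,0,0]},{"dp": [0,-0.07,0.125],"turn": [0,0,0]},{"dp": [0,-0.09,0.16],"turn": [0,0,0]},{"dp": [0,-0.105,0.195],"turn": [0,0,0]},{"dp": [0,-0.115,0.22],"turn": [0,0,0]},{"dp": [0,-0.12,0.24],"turn": [0,0,0]},{"dp": [0,-0.12,0.24],"turn": [0,0,0]}]'

```text
time: 18.55
tool_pos: [0.4498, -0.24, 0.1756]
tool_rot: [0.759, 1.569, -0.945]
contact_force: [0.2, 1.2, 0.4]
opening: 0.0002
```

```bash
python3 look.py 14; python3 -c "
from h import *
b=cv2.cvtColor(np.load('top14.npz')['p'],cv2.COLOR_RGB2BGR)[150:200,195:260]
cv2.imwrite('pics/z14.png',cv2.resize(b,None,fx=10,fy=10,interpolation=cv2.INTER_CUBIC))
delta(0,0,100)"
```

```text
dp [ 0.0753  0.0621 -0.2701] turn [-0.01 -0.   -0.04] now [ -62.2 -270.1] 175.2
```

View pics/scene14.png

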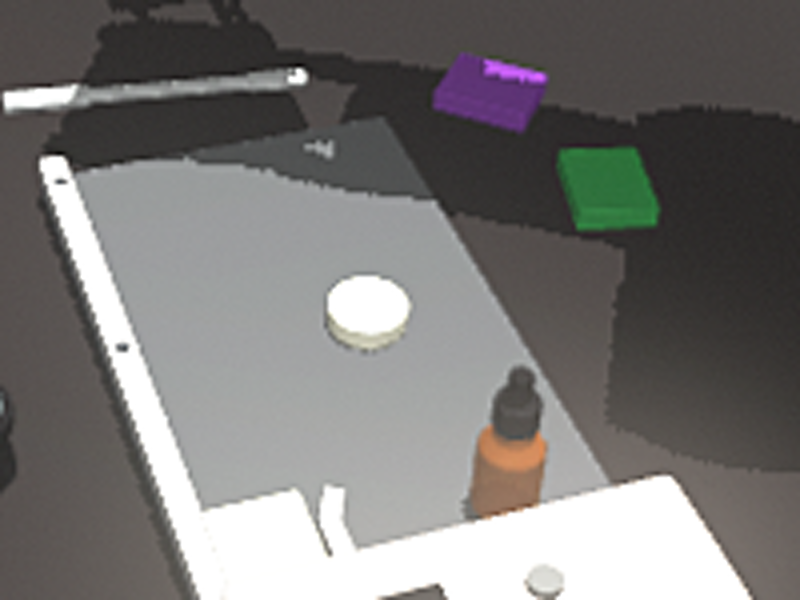

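View pics/top14.png

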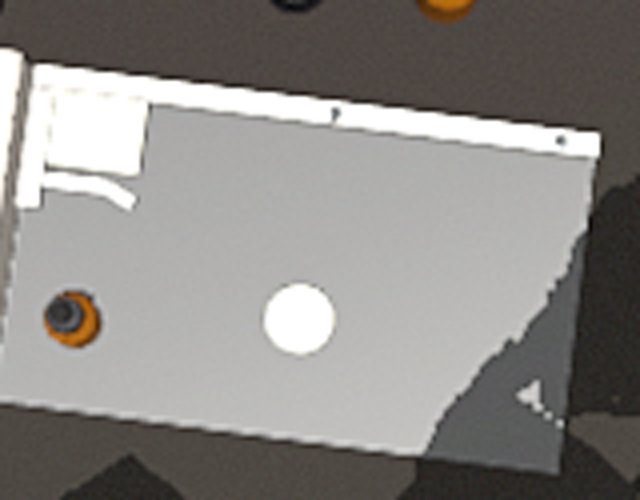

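View pics/z14.png

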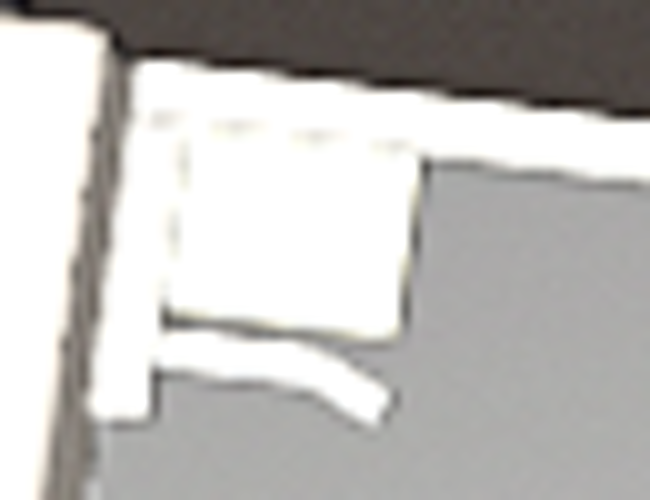

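```bash
python3 -c "
from h import *
p=np.load('top14.npz')['p'].astype(float); g=p.mean(2)
def edge(v0,v1,us,ax):
    out=[]
    for k in us:
        l=g[k,v0:v1] if ax==0 else g[v0:v1,k]
        th=(l.max()+l[-3:].min())/2
        i=np.argmax(l<th)
        s=v0+i-1+(l[i-1]-th)/(l[i-1]-l[i]); out.append((s,k) if ax==0 else (k,s))
    return np.array([f(a) for a in onz('top',out,.022)])
e=edge(225,245,range(169,181),0); print('rear face x,y',e.round(1).tolist()); print('skew deg',np.degrees(np.polyfit(e[:,0],e[:,1],1)[0]),e[:,1].mean())
for k in('0','14'):
    q=np.load(f'top{k}.npz')['p'];m=(q.min(2)>215).astype(np.uint8);m[:205]=0;m[245:]=0;m[:,:255]=0;m[:,292:]=0
    c=max(cv2.findContours(m,0,cv2.CHAIN_APPROX_NONE)[0],key=cv2.contourArea);print(cv2.minEnclosingCircle(c))
print(f(onz('top',[[210.7,174.9]],.022)[0]))
d=np.abs(p-np.load('top0.npz')['p']).mean(2);print('dropper/bottle/loupe diff',d[205:232,206:230].mean(),d[120:145,262:322].mean())
# side (lip) face
o=[]
for u in range(216,233,2):
    l=g[174:188,u];print(u,l.round(0).astype(int).tolist())
"
```

```text
rear face x,y [[68.5, 70.0], [66.3, 70.3], [64.1, 70.3], [62.0, 70.2], [59.8, 70.0], [57.7, 69.7], [55.6, 69.6], [53.3, 70.1], [51.1, 70.4], [49.0, 70.4], [46.8, 70.3], [44.7, 70.0]]
skew deg -0.19327206482271767 70.10030074461298
((274.308837890625, 219.2205810546875), 8.61077880859375)
((274.3461608886719, 219.34616088867188), 8.535614967346191)
[ 49.22032196 121.3116207 ]
dropper/bottle/loupe diff 2.3400205761316872 2.506888888888889
216 [255, 255, 255, 255, 255, 255, 255, 235, 140, 238, 255, 255, 255, 219]
218 [255, 255, 255, 255, 255, 255, 255, 236, 141, 182, 254, 255, 255, 237]
220 [255, 255, 255, 255, 255, 255, 255, 245, 164, 127, 248, 255, 255, 237]
222 [255, 255, 255, 255, 255, 255, 255, 255, 213, 127, 251, 255, 255, 249]
224 [255, 255, 255, 255, 255, 255, 255, 255, 233, 138, 238, 255, 255, 255]
226 [255, 255, 255, 255, 255, 255, 255, 255, 238, 148, 182, 248, 255, 255]
228 [255, 255, 255, 255, 255, 255, 255, 255, 248, 171, 157, 188, 254, 255]
230 [255, 255, 255, 255, 255, 255, 255, 255, 255, 213, 154, 165, 160, 238]
232 [255, 255, 255, 255, 255, 255, 255, 255, 255, 236, 148, 170, 168, 155]
```

```bash
python3 -c "
from cell import robot
print(robot.hand_in())"
```

```text
the job is handed in; nothing more can be done
None
```

The white tile is home in the corner pocket, and I handed the job in at about 19 s of the 51 s allowed.

- **Pushing:** I pushed the tile with the nearly shut fingertips square against the rail, peaking at about 6 N. I then went round behind it and slid it along the rail, with a slight lean toward the rail, until it met the end stop at about 6–7 N. It was never gripped or lifted. Afterwards I drew the hand back, raised it and moved it clear.
- **Position check:** In the final top image, the tile's rear face is at stage y = 70.1 mm, where home is 70.0 mm. Its skew is about 0.2°, and the seams at the rail and end stop are closed.
- **Contact with the rail:** Close-ups midway and at the end of the slide showed the tile flush. I saw no gap in the pictures between, though the gripper hid part of the rail edge.
- **Other objects:** The disc is within 0.15 px of where it started. The image areas around the dropper, bottle and loupe are unchanged apart from noise. I checked the spatula and the green and purple pieces only by eye, and they look unmoved. I did not check the marker.
- **Mismatch:** The fingertips touched the tile about 10 mm later than the 19 mm finger thickness I had worked out would suggest. I used the pictures and the measured force for the final approach instead.

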